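# Set half light for the blank inspection

## Robot

A 6-joint arm with a two-finger parallel gripper is mounted at the origin on the work surface. World frame = base frame: x ahead of the robot, y to its left, z up, the work surface at z = 0. Lengths are in mm, angles in degrees, forces in N, time in s.
With the tool pointing down it reaches from about 350 to 850 mm from the base axis. Payload 8.1 kg.
Tool frame: the origin (TCP) lies between the finger pads; the fingertips stand 22 mm ahead of it and the grasp point (between the pads) lies 3 mm ahead of it; z points along the fingers, y is the direction in which the jaws open and shut (so a half turn about z gives the same grasp; the last joint's range is limited). The gripper opens to 85 mm and grips with 20 to 120 N. Pads are 22 mm wide; open, the fingers measure 114 mm over their backs; the gripper's body (76 mm by 85 mm) begins 54 mm behind the grasp point. The pads swing forward as they close: fully open they stand 13 mm farther back than shut.
Start: joints at [71.883, 7.471, 85.268, -0, 87.261, -4.893], TCP at [137.231, 584.1, 253.292] pointing down, gripper open.
Joint ranges: [-169.43, 169.43], [-51.17, 129.36], [1.28, 143.12], [-76.62, 256.62], [0, 156.53], [-152.29, 152.29]. Speed limits (degrees/s): [136.94, 136.94, 159.86, 180, 180, 180].

## Interface

Orientations are given as [roll, pitch, yaw] about the fixed x, y, z axes, in that order (R = Rz(yaw) Ry(pitch) Rx(roll)).
In Python, from bench import r gives the robot as it stands.
- The arm moves only by the tool drive_tool, never from a script. Its argument "moves" is a list of rows, each a list of 2 entries, a list of its own where there are three numbers: the shift along the world's x, y, z in mm, then the turn about the world's z in degrees. A call has exactly 8 rows; each row is the pose to reach, as a shift and turn from the pose commanded when the call began; what a row does not reach only later rows make up. A row lasts 1/12 s, in which the tool goes at most 41.7 mm and 7.16 degrees, less where a joint would pass 70% of its speed; a pose out of reach is approached as far as the arm can. A call with a gripper value outside its range is refused whole. "fingers" is the finger opening in mm, from 0 to 85.4, set as the call begins (left out, the last holds). The fingers move at their own pace and stop on an object; "squeeze" is the grip in N (left out, the last holds). Time passes only in rows, so rows that repeat a pose let the fingers close, or fill a call up. It gives the time, the measured TCP pose, the force and the opening at its end, in the units of the state.
- r.sense(): the state, without advancing time (a new reading comes with each control period).
- r.snapshot(name): name is "scene" or "top" or "wrist"; returns a dict with "pixels" (480x640x3 uint8, red, green, blue), "camera_matrix" (3x3 intrinsics, pixels), "xyz" and "orientation" of the camera in the world. Camera axes: x right, y down, z forward; pixel columns grow to the right and rows downward; lengths in mm; the calibration is good to about 2 mm. A picture is of the moment at which its call begins. There is no depth.
- r.hand_in(): hands the job in, once; it reports no verdict.
The state is a dict: "time": time; "joint_pos": joint angles; "qd": joint speeds; "joint_efforts": joint torques, N m; "tool_pos": TCP position; "tcp_rot": TCP orientation; "ft_force": force on the tool from outside, world axes, zero at the start; "wrist_torque": the same for the moment, N m; "finger_gap": finger opening in mm.
Only numpy, scipy, OpenCV 4.12 (cv2) and the standard library are available. Lean on these libraries where they do the work, as an engineer would, in place of code of your own. Each camera call takes 0.05 s, during which the arm holds its last target.

## Task

Get this tray of coin blanks ready for the inspector. First swing the nest's keeper bar shut until it snaps fully home in its catch, so that the tray cannot slide out; only then take the handle on the lamp's sprung shutter, slide the shutter to half open and keep it there. The shutter springs shut when let go, so finish while still holding its handle at half; leave the keeper shut, and do not shift the tray or the other things on the bench.

Things in the scene. Friction and masses are not known exactly. Their poses are not given: they have to be found in the camera images.
- nest: Inspection nest, bolted down: aluminium plate 270 (x) x 235 (y) x 10 mm high with steel rails, 24 mm high over the bench, on three sides of the tray; its +y side is open for loading and is closed by the keeper bar. Origin: centre of the plate's underside, on the bench; z up.
- keeper (a joint): Angle of the keeper bar about its upright pin, rad. 0 = shut: along the nest's own +x, across the open side, against its stop; grows as it swings outwards (counter-clockwise from above), to 1.5 at most. Starts open; stays where it is left (friction 0.04 N m). Near 0.05 rad its tongue meets a sprung ball (about 5 N at the tip), which then keeps it shut within 0.015 rad.
- keeper_hinge (a point): On the keeper's hinge pin, at (-115, +95) mm from the nest's origin, at the bar's underside, 16 mm above the bench. The point turns with the bar: its x axis runs along the bar to the free end. Steel bar 12 mm wide, 14 mm high (top 30 mm above the bench), ending in a 25 mm wide forked tongue 237 mm from the pin.
- keeper_post (a point): Top centre of the keeper's upright black hand post, 185 mm from the hinge pin along the bar, 85 mm above the bench. The post is round, 14 mm across, and stands 55 mm up from the bar.
- tray: White plastic tray, 200 (x) x 180 (y) x 24 mm, with rows of 32 mm brass-coloured blanks, loose in the nest with a few mm of play; its rim is 34 mm above the bench. About 0.9 kg. Origin: centre of its underside. Not to be moved.
- lamp: Bar lamp on the nest's -y side, bolted down: finned aluminium housing 240 (x) x 96 (y) mm, top 110 mm above the bench, window facing its own +y, to the tray. On top: a white scale strip (nine ticks, the longest, in the middle, is half open) and, towards +x, the spring barrel (15 mm thick, top 127 mm above the bench). Origin: on the bench below the housing; x along the housing.
- shutter (a joint): Travel of the lamp's shutter (a steel plate over its window) along the lamp's +x, m. 0 = closed (the start), 0.04 = half open, 0.08 = fully open, against the stop. The spring's closing force rises from 4 N at closed by 0.18 N per mm: about 11 N at half, 18 N fully open; sliding friction 0.8 N.
- shutter_handle (a point): Black upright handle of the shutter (solid shutter_c0), on top of the lamp: 14 mm thick (along the lamp's x, the way it slides) x 30 mm (y) x 46 mm high. This point: top centre, 161 mm above the bench; with the shutter closed it is at (-50, +18) mm from the lamp's origin. Nothing near it is higher than 127 mm above the bench.
- loupe: Folding loupe lying on the bench, 68 x 34 mm, 22 mm high; bystander.
- coin_tube: Clear tube of blanks, 42 mm across, 74 mm high; bystander, standing.
- blank: Single loose blank lying on the bench on the robot's side of the nest, 32 mm across, 4 mm thick; bystander.
- weight: Brass check weight, 36 mm across, 50 mm high, behind the lamp; bystander.
- dish: White dish, 110 mm across, 30 mm high; bystander on the left.
- dust_brush: Dust brush, 180 mm long, lying on the left; bystander.
- jar: Screw-lid jar, 64 mm across, 90 mm high, behind the lamp; bystander.

How it is judged (in metres and radians):
On the way, in this order (a step that is already met when the one before it is completed fails the run):
1. the keeper bar is shut, snapped into its catch (value of joint keeper below 0.025 rad), for 0.3 s.
2. the shutter is slid to half open by its handle (value of joint shutter between 0.033 and 0.047 m and contact force between the fingers and shutter_c0 above 3 N), for 0.3 s.
At the end, for the whole second after the job is handed in: The keeper bar is shut in its catch (within 0.025 rad); the fingers bear on the shutter's handle with more than 3 N and hold the shutter still (under 10 mm/s) at half travel, 40 mm within 7 mm; the tray is within 10 mm of where it lay and the other things on the bench within 30 mm (all of step 2 and value of joint keeper below 0.025 rad and velocity of joint shutter between -0.01 and 0.01 m/s and distance of tray from where it was at the start of the episode below 0.01 m and distance of each of loupe, coin_tube, blank, weight, dish, dust_brush, jar from where it was at the start of the episode below 0.03 m); the arm keeps its last pose, push and grip.
It fails at once if the shutter is opened (past 12 mm) while the keeper bar is not shut (value of joint shutter above 0.012 m and value of joint keeper above 0.06 rad).
It fails at once if the tray is shifted by more than 10 mm (distance of tray from where it was at the start of the episode above 0.01 m).
It fails at once if a bystander is shifted by more than 30 mm (distance of any of loupe, coin_tube, blank, weight, dish, dust_brush, jar from where it was at the start of the episode above 0.03 m).
It also fails if it takes over 54 s, if anything falls off the work surface, if the arm or the gripper's body presses on something with over 40 N, if the wrist force passes 120 N, or if a joint passes its speed limit or range.

## Working session

There is one attempt and no reset: what is moved stays moved. The work goes in short steps, Python scripts to look and compute and a tool call to move; the robot and the scene stay as the last step left them, time stands still between calls to the robot, and variables do not carry over. Pictures are saved under pics/ and viewed, and the job is handed in when it is done.

Besides the shell and the picture viewer there is one more tool, called by a JSON object that holds its "api" and its "payload". drive_tool: Moves the arm, as the interface text tells. Its arguments: {"type":"object","properties":{"moves":{"type":"array","items":{"type":"array"}},"fingers":{"type":"number"},"squeeze":{"type":"number"}},"required":["moves"]}

```bash
mkdir -p pics; ls; cat > h.py <<'E'
import cv2,numpy as np,pickle
from bench import r
def snap(n,f):
    s=r.snapshot(n); pickle.dump(s,open('pics/'+f+'.pkl','wb'))
    cv2.imwrite('pics/'+f+'.png',s['pixels'][:,:,::-1]); return s
E
python3 - <<'E'
from h import *
for n in ('scene','top'):
    s=snap(n,n+'0'); print(n,s['camera_matrix'],s['xyz'],s['orientation'])
print(r.sense())
E
```

```text
pics
scene [[565.65153598   0.         323.66964545]
 [  0.         565.65153598 233.64984579]
 [  0.           0.           1.        ]] [ 943.51623625 -556.37277479 1078.41877459] [-142.27814075   -0.4139678    29.54709504]
top [[445.70656171   0.         321.68926323]
 [  0.         445.70656171 234.23611027]
 [  0.           0.           1.        ]] [ 490.48967185  108.25307891 1053.884002  ] [-176.37492128   -1.21641995  -91.53431281]
{'time': 0.1, 'joint_pos': array([ 7.18821246e+01,  7.51139620e+00,  8.53231931e+01, -1.10583697e-03,
        8.72607507e+01, -4.89338645e+00]), 'qd': array([-0.00454412, -0.20516701, -0.14089472,  0.09106568, -0.0476701 ,
        0.0127137 ]), 'joint_efforts': array([ 1.11216690e-03, -5.70947242e+01, -5.01944375e+01, -1.69861464e-04,
        7.95922737e-03, -3.16237958e-05]), 'tool_pos': array([137.10646373, 583.65829154, 252.34140803]), 'tcp_rot': array([-1.79904913e+02, -7.03222165e-03,  1.66775559e+02]), 'ft_force': array([-0.47447719,  0.15528407, -1.17667358]), 'wrist_torque': array([-0.04627009, -0.00570343,  0.00035517]), 'finger_gap': 85.12789174808597}
```

View pics/scene0.png

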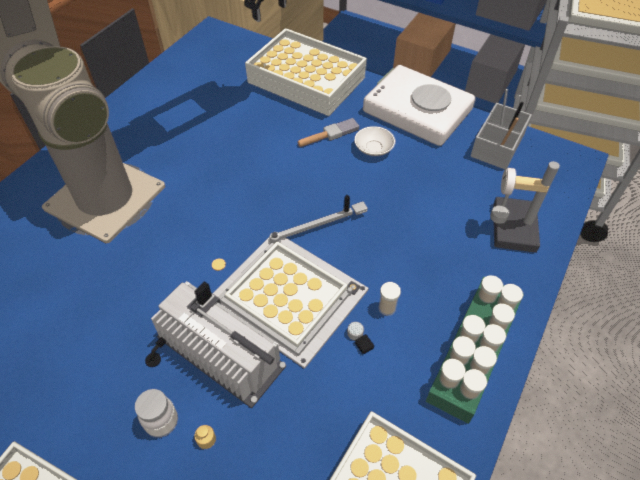

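View pics/top0.png

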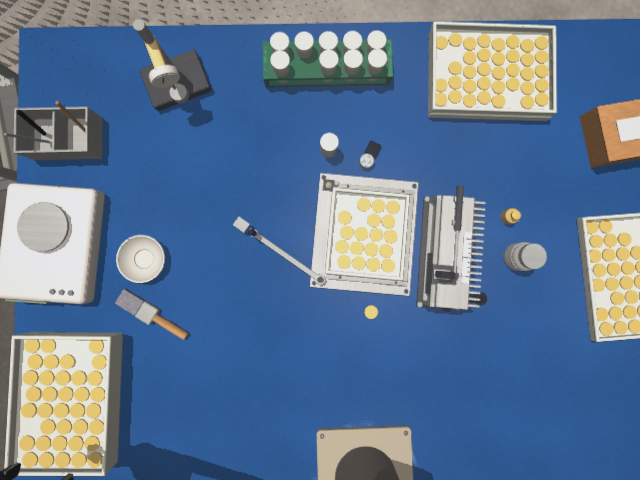

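Top view: the keeper hinge is near (320,281), the post near (252,232) and its tip near (242,225). The nest corners are about (322,175), (418,183), (411,295) and (311,288), and the lamp handle is near (444,275). Next I'll enlarge it.

```bash
python3 - <<'E'
import cv2
a=cv2.imread('pics/top0.png')
cv2.imwrite('pics/c1.png',cv2.resize(a[165:315,225:425],None,fx=4,fy=4,interpolation=cv2.INTER_CUBIC))
cv2.imwrite('pics/c2.png',cv2.resize(a[170:320,400:550],None,fx=4,fy=4,interpolation=cv2.INTER_CUBIC))
b=cv2.imread('pics/scene0.png')
cv2.imwrite('pics/c3.png',cv2.resize(b[180:410,145:380],None,fx=2.6,fy=2.6,interpolation=cv2.INTER_CUBIC))
E
```

```text
(no output)
```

View pics/c1.png

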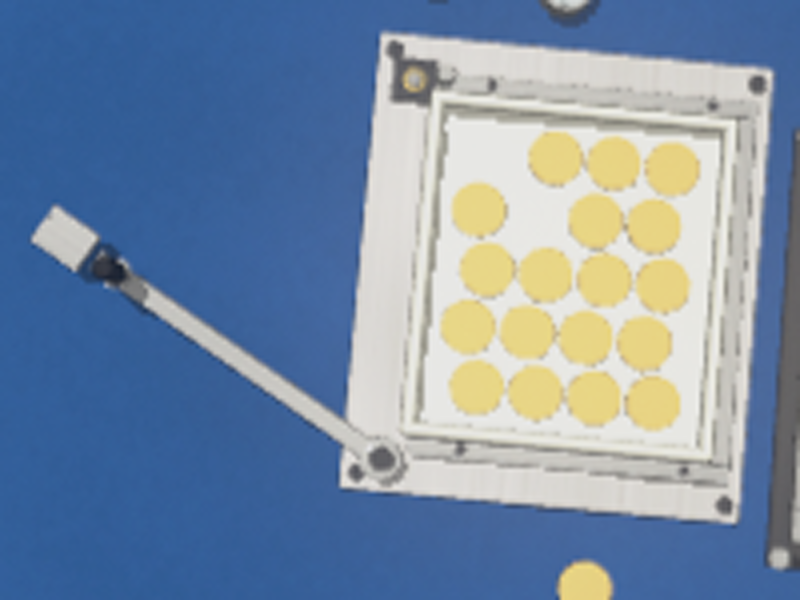

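View pics/c2.png

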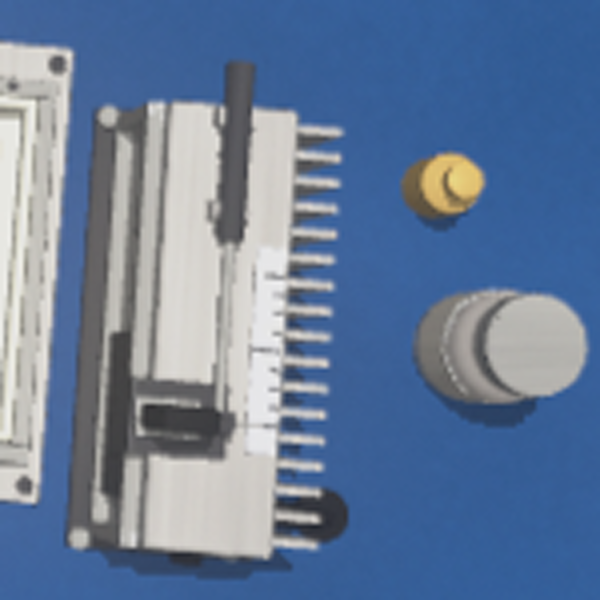

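View pics/c3.png

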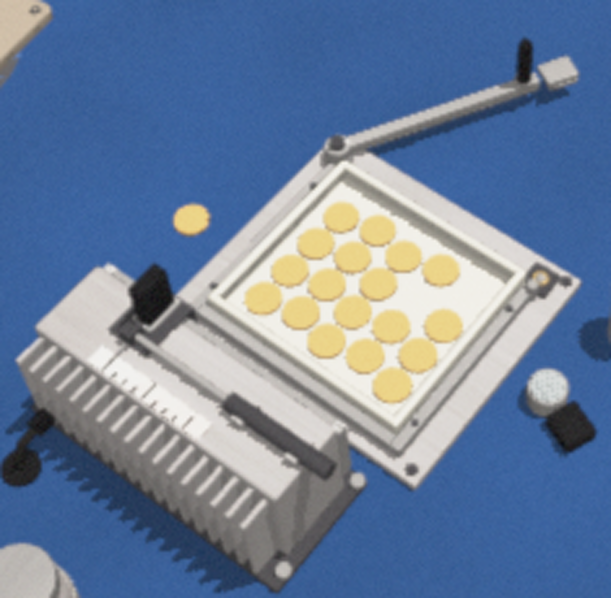

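```bash
cat >> h.py <<'E'
from scipy.spatial.transform import Rotation as Ro
def load(f): return pickle.load(open('pics/'+f+'.pkl','rb'))
def ray(s,u,v):
    K=s['camera_matrix'];R=Ro.from_euler('xyz',s['orientation'],degrees=True).as_matrix()
    return np.array(s['xyz']),R@np.linalg.solve(K,[u,v,1.])
def atz(s,u,v,z):
    o,d=ray(s,u,v); return o+d*(z-o[2])/d[2]
def proj(s,p):
    K=s['camera_matrix'];R=Ro.from_euler('xyz',s['orientation'],degrees=True).as_matrix()
    q=K@(R.T@(np.array(p)-s['xyz'])); return q[:2]/q[2]
E
python3 - <<'E'
from h import *
t=load('top0');s=load('scene0')
c1=lambda x,y,z:atz(t,x/4+225,y/4+165,z)
c2=lambda x,y,z:atz(t,x/4+400,y/4+170,z)
c3=lambda x,y,z:atz(s,x/2.6+145,y/2.6+180,z)
np.set_printoptions(precision=1,suppress=True)
C=np.array([c1(*p,10) for p in((382,33),(774,70),(738,524),(340,487))]);print(C,C.mean(0))
e=C[0]-C[3]+C[1]-C[2];print('nest yaw',np.degrees(np.arctan2(e[1],e[0])),np.linalg.norm(e)/2)
print('hinge',c1(382,459,34),c3(337,143,34))
print('post',c1(104,266,85),c3(525,42,85))
print('tongue',c1(64,240,30),c3(560,73,30))
print('handle top',c2(192,418,161),c3(153,277,161))
L=[c2(*p,110) for p in((148,103),(296,110),(272,557),(120,548))];print(np.array(L),np.mean(L,0))
print('tick',c2(266,350,110),'blank',c1(585,590,4))
E
```

```text
[[ 700.7   83.3   10. ]
 [ 673.3 -149.    10. ]
 [ 406.2 -117.    10. ]
 [ 434.2  114.8   10. ]] [553.6 -17.   10. ]
nest yaw -6.792017334064944 268.65481447270463
hinge [450.7  90.4  34. ] [454.6  89.8  34. ]
post [561.2 239.4  85. ] [563.3 239.3  85. ]
tongue [580.7 269.5  30. ] [588.8 265.6  30. ]
handle top [ 459.1 -163.7  161. ] [ 463.9 -160.7  161. ]
[[ 626.2 -163.   110. ]
 [ 620.5 -242.8  110. ]
 [ 383.  -218.5  110. ]
 [ 390.  -137.9  110. ]] [ 504.9 -190.6  110. ]
tick [ 492.3 -220.5  110. ] blank [370.  -26.9   4. ]
```

{"api": "drive_tool", "payload": {"moves": [[[26,-21,0],4],[[53,-43,0],8],[[80,-64,0],12],[[106,-86,0],16],[[133,-108,0],20],[[160,-129,0],24],[[186,-150,0],28],[[213,-172,0],33]], "fingers": 60, "squeeze": 40}}

```text
time: 0.77
tool_pos: [351.0, 410.8, 252.9]
tcp_rot: [-180.0, -0.0, -160.0]
ft_force: [0.9, 0.6, 0.6]
finger_gap: 59.9
```

{"api": "drive_tool", "payload": {"moves": [[[27,-22,0],4],[[54,-44,0],8],[[81,-66,0],12],[[108,-88,0],16],[[135,-110,0],20],[[162,-132,0],24],[[188,-153,0],29],[[212,-172,0],33.5]]}}

```text
time: 1.43
tool_pos: [563.4, 238.3, 252.7]
tcp_rot: [180.0, -0.0, -126.5]
ft_force: [0.3, 1.4, -0.6]
finger_gap: 59.8
```

{"api": "drive_tool", "payload": {"moves": [[[0,0,-15],0],[[0,0,-30],0],[[0,0,-45],0],[[0,0,-60],0],[[0,0,-70],0],[[0,0,-80],0],[[0,0,-80],0],[[0,0,-80],0]]}}

```text
time: 2.1
tool_pos: [561.9, 240.1, 172.8]
tcp_rot: [180.0, -0.1, -126.7]
ft_force: [0.3, -0.0, -0.5]
finger_gap: 59.9
```

```bash
python3 - <<'E'
from h import *
s=snap('wrist','w1');snap('scene','s1')
print({k:v for k,v in r.sense().items() if k in('time','tool_pos','tcp_rot','joint_pos','finger_gap')})
print(proj(s,(562,239.4,85)),proj(s,(451,90.5,34)))
E
```

```text
{'time': 2.2, 'joint_pos': array([ 1.83289874e+01,  1.19698309e+01,  8.85945138e+01, -1.38422973e-03,
        7.93514336e+01, -1.24954967e+02]), 'tool_pos': array([562.74521817, 240.3538944 , 174.35899798]), 'tcp_rot': array([-1.79950631e+02,  6.82487160e-02, -1.26715761e+02]), 'finger_gap': 60.12443378433497}
[317.34834691 256.05506432] [ 316.96959332 -113.86468855]
```

View pics/w1.png

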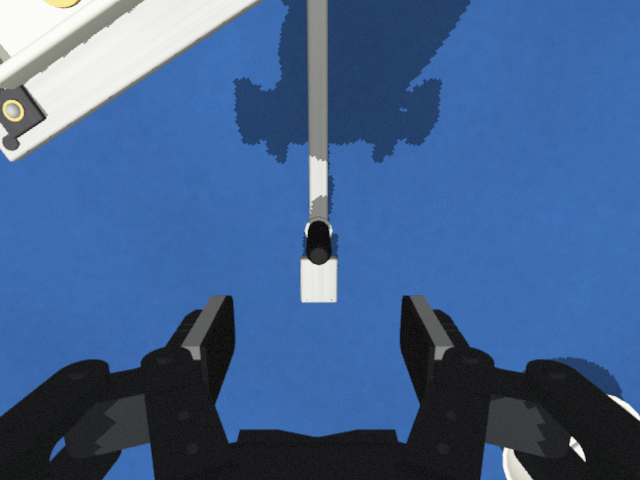

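View pics/s1.png

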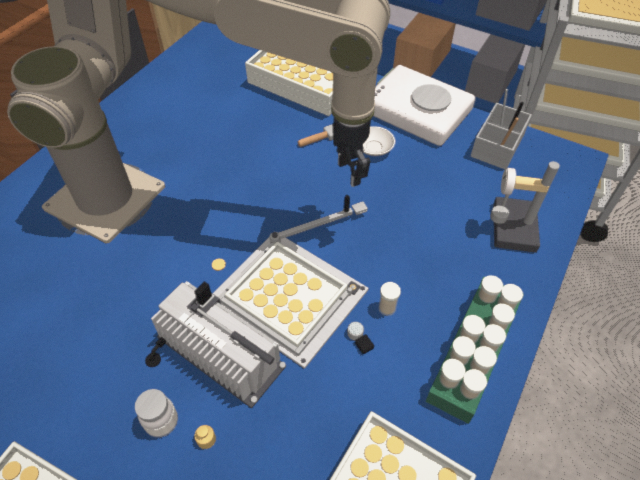

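The wrist view shows the post top at (318,256), where I predicted (317,256). It is centred between the jaws, which sit square to the bar. I'll go down and grip.

{"api": "drive_tool", "payload": {"moves": [[[0,0,-20],0],[[0,0,-40],0],[[0,0,-60],0],[[0,0,-75],0],[[0,0,-90],0],[[0,0,-98],0],[[0,0,-98],0],[[0,0,-98],0]]}}

```text
time: 2.87
tool_pos: [562.6, 240.2, 76.0]
tcp_rot: [-180.0, 0.0, -126.7]
ft_force: [-0.4, 0.1, 0.8]
finger_gap: 60.3
```

{"api": "drive_tool", "payload": {"moves": [[[0,0,0],0],[[0,0,0],0],[[0,0,0],0],[[0,0,0],0],[[0,0,0],0],[[0,0,0],0],[[0,0,0],0],[[0,0,0],0]], "fingers": 0, "squeeze": 35}}

```text
time: 3.53
tool_pos: [562.9, 240.3, 76.3]
tcp_rot: [-179.9, 0.1, -126.7]
ft_force: [-0.6, -0.1, 6.1]
finger_gap: 12.5
```

```bash
python3 - <<'E'
from h import *
print({k:v for k,v in r.sense().items() if k in('time','tool_pos','tcp_rot','joint_pos','finger_gap','ft_force')})
p=r.sense()['tool_pos'];H=np.array([450.7,90.5]);d=np.array([561.9,239.4])-H
th=np.degrees(np.arctan2(d[1],d[0]));R=185;print(th,np.hypot(*d))
cmd=H+R*np.array([np.cos(np.radians(th)),np.sin(np.radians(th))])
for k in range(0,17):
    a=th-3.75*k; q=H+R*np.array([np.cos(np.radians(a)),np.sin(np.radians(a))]); print(-3.75*k,(q-cmd).round(1))
E
```

```text
{'time': 3.5333, 'joint_pos': array([ 1.83202893e+01,  1.76887162e+01,  9.27141430e+01, -1.97775425e-03,
        6.95078160e+01, -1.24956012e+02]), 'tool_pos': array([562.88814496, 240.30060342,  76.28870927]), 'tcp_rot': array([-1.79947302e+02,  7.21478544e-02, -1.26722974e+02]), 'ft_force': array([-0.56840193, -0.13005737,  6.0819854 ]), 'finger_gap': 12.537736610825366}
53.247258864438926 185.84038850583585
-0.0 [0. 0.]
-3.75 [ 9.5 -7.6]
-7.5 [ 18.4 -15.7]
-11.25 [ 26.8 -24.4]
-15.0 [ 34.6 -33.7]
-18.75 [ 41.8 -43.4]
-22.5 [ 48.3 -53.6]
-26.25 [ 54.1 -64.2]
-30.0 [ 59.3 -75.2]
-33.75 [ 63.7 -86.5]
-37.5 [ 67.4 -98. ]
-41.25 [  70.3 -109.8]
-45.0 [  72.4 -121.7]
-48.75 [  73.7 -133.7]
-52.5 [  74.3 -145.8]
-56.25 [  74.  -157.9]
-60.0 [  73. -170.]
```

{"api": "drive_tool", "payload": {"moves": [[[9.5,-7.6,0],-3.75],[[18.4,-15.7,0],-7.5],[[26.8,-24.4,0],-11.25],[[34.6,-33.7,0],-15],[[41.8,-43.4,0],-18.75],[[48.3,-53.6,0],-22.5],[[54.1,-64.2,0],-26.25],[[59.3,-75.2,0],-30]]}}

```text
time: 4.2
tool_pos: [622.5, 164.5, 76.3]
tcp_rot: [-180.0, 0.1, -156.9]
ft_force: [-1.5, 0.0, 6.9]
finger_gap: 12.8
```

```bash
python3 - <<'E'
from h import *
snap('top','t2')
a=cv2.imread('pics/t2.png');cv2.imwrite('pics/t2c.png',cv2.resize(a[150:320,225:485],None,fx=3,fy=3,interpolation=cv2.INTER_CUBIC))
print(r.sense()['ft_force'],r.sense()['finger_gap'],r.sense()['tool_pos'])
E
```

```text
[ 2.2003177  -0.58423977  3.79906739] 12.485341267379068 [623.39675766 162.33940055  76.36372433]
```

View pics/t2c.png

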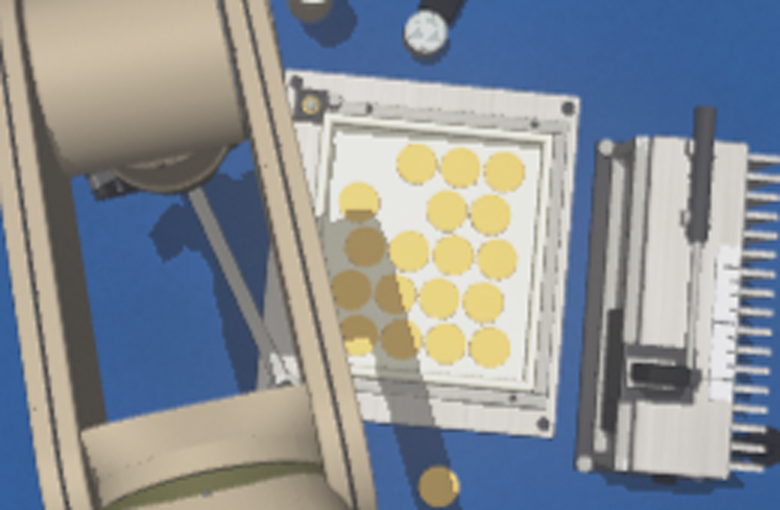

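{"api": "drive_tool", "payload": {"moves": [[[4.4,-11.3,0],-3.75],[[8.1,-22.8,0],-7.5],[[11,-34.6,0],-11.25],[[13.1,-46.5,0],-15],[[14.4,-58.5,0],-18.75],[[15,-70.6,0],-22.5],[[14.8,-80,0],-25.5],[[14.8,-80,0],-25.5]]}}

```text
time: 4.92
tool_pos: [637.3, 83.1, 76.3]
tcp_rot: [-180.0, 0.1, 177.5]
ft_force: [0.5, 0.5, 4.8]
finger_gap: 13.0
```

{"api": "drive_tool", "payload": {"moves": [[[-0.3,-3,0],-1],[[-0.6,-6,0],-2],[[-0.9,-9,0],-3],[[-1.2,-12,0],-4],[[-1.5,-15,0],-4.6],[[-1.5,-15,0],-4.6],[[-1.5,-15,0],-4.6],[[-1.5,-15,0],-4.6]]}}

```text
time: 5.58
tool_pos: [636.2, 70.2, 76.4]
tcp_rot: [180.0, 0.2, 173.2]
ft_force: [5.0, 1.8, 3.4]
finger_gap: 12.8
```

```bash
python3 - <<'E'
from h import *
snap('top','t3');snap('scene','s3');snap('wrist','w3')
a=cv2.imread('pics/t3.png');b=cv2.imread('pics/s3.png')
x=cv2.resize(b[210:340,230:400],None,fx=4,fy=4,interpolation=cv2.INTER_CUBIC)
cv2.imwrite('pics/s3c.png',x)
s=r.sense();print(s['ft_force'],s['finger_gap'],s['tool_pos'])
d=s['tool_pos'][:2]-np.array([450.7,90.5]);print(np.degrees(np.arctan2(d[1],d[0])),np.hypot(*d))
E
```

```text
[4.3059883  1.60594289 3.68427539] 12.541542816101522 [636.19545113  70.21863621  76.36619991]
-6.2397163336486745 186.60090060948286
```

View pics/s3c.png

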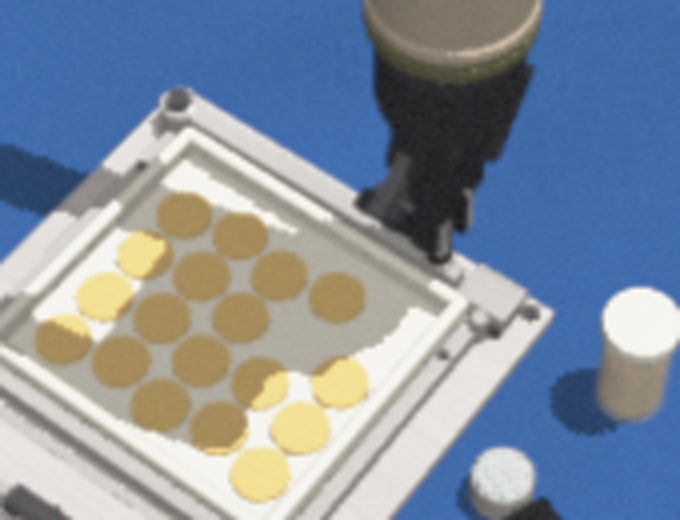

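View pics/w3.png

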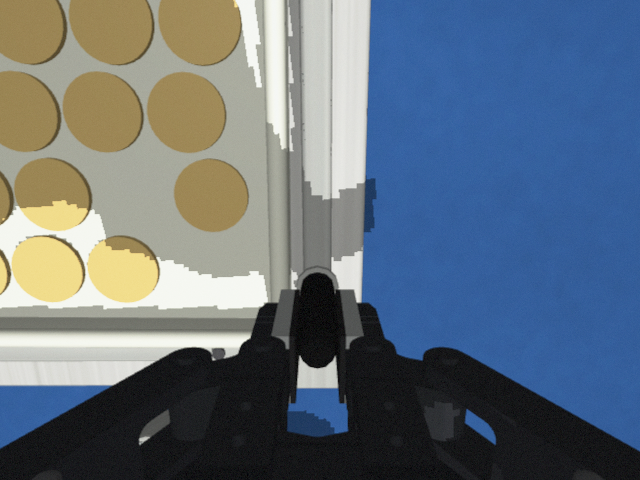

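The bar is near shut: in the scene view its tongue lies over the catch block, and the wrist view shows it parallel to the nest edge. I'll push on until it meets the stop.

{"api": "drive_tool", "payload": {"moves": [[[-0.5,-1,0],0],[[-1,-2,0],0],[[-1.5,-3,0],0],[[-1.5,-4,0],0],[[-1.5,-5,0],0],[[-1.5,-6,0],0],[[-1.5,-6,0],0],[[-1.5,-6,0],0]]}}

```text
time: 6.4
tool_pos: [636.0, 69.6, 76.5]
tcp_rot: [179.5, 0.3, 173.3]
ft_force: [14.2, 25.0, -3.1]
finger_gap: 12.9
```

25 N with no further travel: it is on the stop. I'll ease off, open the fingers and rise.

{"api": "drive_tool", "payload": {"moves": [[[1,3,0],0],[[1.5,5,0],0],[[1.5,5,0],0],[[1.5,5,0],0],[[1.5,5,0],0],[[1.5,5,0],0],[[1.5,5,0],0],[[1.5,5,0],0]], "fingers": 50}}

```text
time: 7.07
tool_pos: [634.8, 68.6, 75.3]
tcp_rot: [-180.0, -0.0, 173.1]
ft_force: [-0.3, 0.1, 0.1]
finger_gap: 50.2
```

{"api": "drive_tool", "payload": {"moves": [[[0,0,15],0],[[0,0,35],0],[[0,0,60],0],[[0,0,85],0],[[0,0,110],0],[[0,0,135],0],[[0,0,150],0],[[0,0,150],0]]}}

```text
time: 7.73
tool_pos: [637.1, 68.8, 230.7]
tcp_rot: [179.9, 0.4, 173.2]
ft_force: [0.2, -0.4, 0.9]
finger_gap: 49.9
```

```bash
python3 - <<'E'
from h import *
snap('scene','s4');snap('top','t4');w=snap('wrist','w4')
b=cv2.imread('pics/s4.png')
cv2.imwrite('pics/s4c.png',cv2.resize(b[210:340,230:400],None,fx=4,fy=4,interpolation=cv2.INTER_CUBIC))
s=r.sense();print(s)
t=load('top0')
E
```

```text
{'time': 7.8833, 'joint_pos': array([ 1.58797944e+00,  1.41783011e+01,  8.07497162e+01, -1.93342971e-04,
        8.51345685e+01, -8.15804325e+01]), 'qd': array([ 0.09927544,  0.96857513,  1.29307215, -0.0774208 , -0.00883955,
        0.0823922 ]), 'joint_efforts': array([ 1.00991761e-02, -6.48945665e+01, -5.17211509e+01, -3.25048813e-04,
       -1.29286927e-02, -1.42777371e-04]), 'tool_pos': array([634.43248887,  68.80661591, 224.24511817]), 'tcp_rot': array([-1.79990646e+02, -6.18829846e-02,  1.73168423e+02]), 'ft_force': array([-0.30190713, -0.49074162, -0.76964643]), 'wrist_torque': array([-0.02577548, -0.03621378, -0.06060366]), 'finger_gap': 50.211293807857814}
```

View pics/s4c.png

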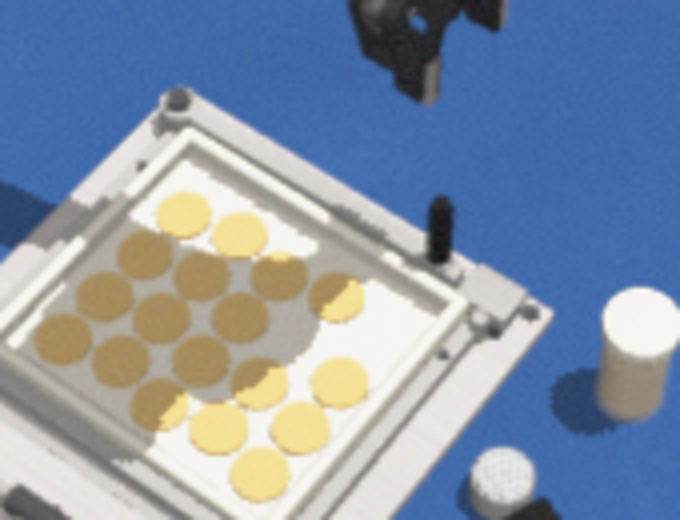

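View pics/w4.png

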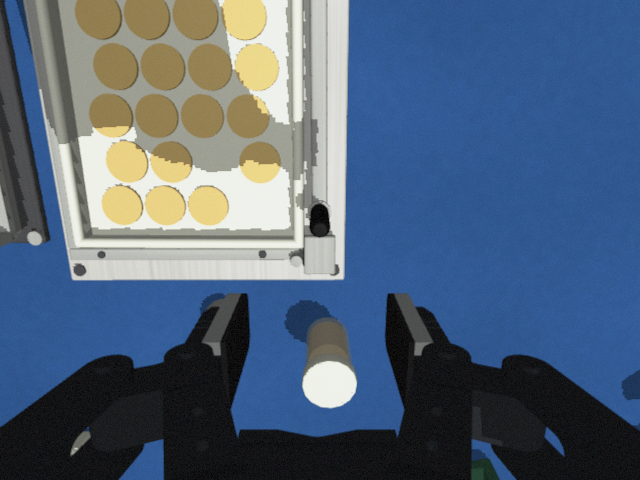

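```bash
python3 - <<'E'
from h import *
w=load('w4');s=load('s4')
H=np.array([450.7,90.5])
for k in (0,0.02,0.05):
    a=np.radians(-6.8)+k;d=np.array([np.cos(a),np.sin(a)])
    print(k,[proj(c,[*(H+185*d),85]).round(1) for c in(w,s)],[proj(c,[*(H+249*d),30]).round(1) for c in (w,s)],[proj(w,[*(H+80*d),30]).round(1)])
b=cv2.imread('pics/w4.png');cv2.imwrite('pics/w4c.png',cv2.resize(b[0:290,240:380],None,fx=2.7,fy=2.05*1,interpolation=cv2.INTER_CUBIC))
b=cv2.imread('pics/s4.png');cv2.imwrite('pics/s4d.png',cv2.resize(b[250:300,310:380],None,fx=10,fy=10,interpolation=cv2.INTER_CUBIC))
E
```

```text
0 [array([317.7, 228. ]), array([338.7, 260.4])] [array([317.7, 286.9]), array([361.9, 289.3])] [array([317.5,  63.3])]
0.02 [array([323.4, 227.9]), array([339.6, 259.3])] [array([323.8, 286.9]), array([363.1, 287.7])] [array([319.7,  63.3])]
0.05 [array([332. , 227.6]), array([341.1, 257.5])] [array([333. , 286.6]), array([364.9, 285.3])] [array([323.2,  63.2])]
```

View pics/w4c.png

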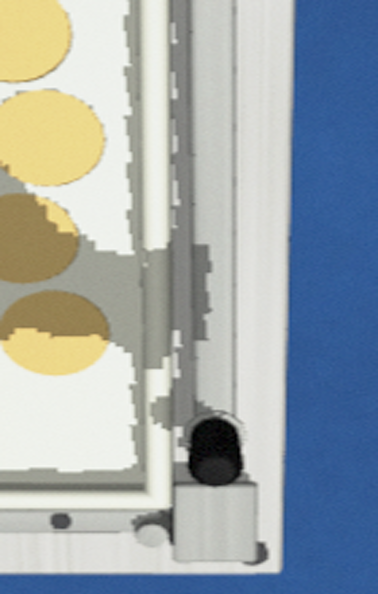

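View pics/s4d.png

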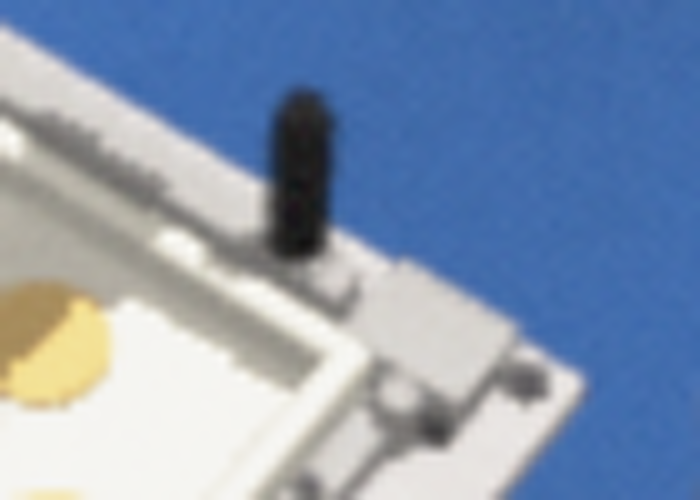

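The keeper is shut: the post top in the wrist view at (319.6,229) gives about 0.007 rad, and the bar's slope gives about 0.009. Now I'll fly over the shutter handle and turn the jaws along the lamp's x.

{"api": "drive_tool", "payload": {"moves": [[[-10,-14,5],-5.5],[[-21,-28,10],-11],[[-32,-43,15],-16.5],[[-43,-57,15],-22],[[-54,-72,15],-28],[[-65,-86,15],-33.5],[[-76,-101,15],-39],[[-87,-116,15],-45]]}}

```text
time: 8.55
tool_pos: [546.2, -47.6, 237.9]
tcp_rot: [-179.9, -0.2, 127.9]
ft_force: [0.4, 0.7, 0.3]
finger_gap: 49.5
```

{"api": "drive_tool", "payload": {"moves": [[[-11,-14,0],-6],[[-23,-30,0],-12],[[-35,-46,0],-18.5],[[-47,-62,0],-25],[[-59,-78,0],-31.5],[[-71,-94,0],-38],[[-83,-110,0],-44.2],[[-87,-115,0],-44.2]]}}

```text
time: 9.22
tool_pos: [458.6, -163.4, 238.1]
tcp_rot: [-179.8, -0.0, 83.6]
ft_force: [-0.5, -0.2, -0.7]
finger_gap: 50.0
```

```bash
python3 - <<'E'
from h import *
w=snap('wrist','w5');snap('scene','s5')
s=r.sense();print(s['time'],s['tool_pos'],s['tcp_rot'],s['joint_pos'],s['finger_gap'])
for p in((459.1,-163.7,161),(463.9,-160.7,161)): print(proj(w,p))
E
```

```text
9.3167 [ 459.7492195  -162.51821594  238.74753054] [-1.79869641e+02 -4.56616624e-02  8.40220980e+01] [-2.54948414e+01 -9.65880180e+00  1.03697304e+02 -5.14277965e-04
  8.60996219e+01 -1.95169557e+01] 49.881532963178145
[317.87140653 262.11689991]
[326.77659533 255.43203047]
```

View pics/w5.png

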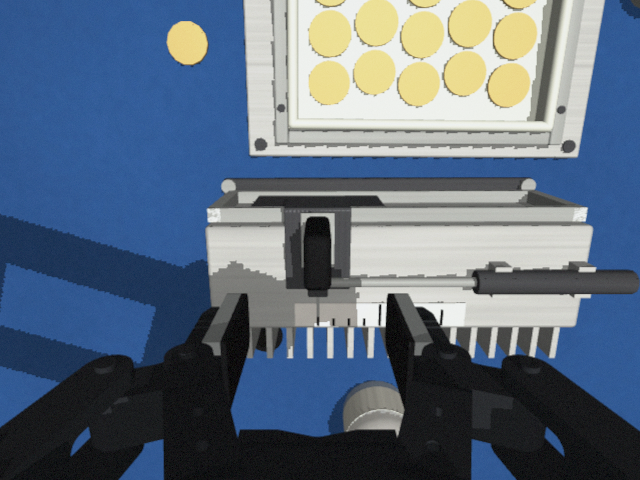

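View pics/s5.png

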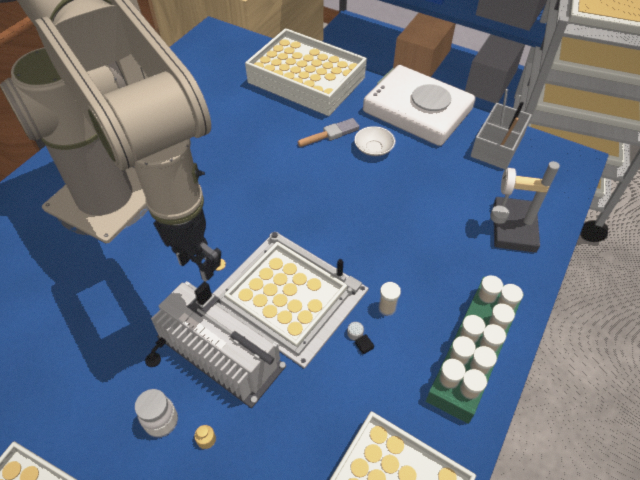

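```bash
python3 - <<'E'
from h import *
w=load('w5')
b=cv2.imread('pics/w5.png');c=cv2.resize(b[180:340,270:390],None,fx=5,fy=5,interpolation=cv2.INTER_CUBIC)[:, :]
c=np.clip(c.astype(float)*2.2+20,0,255).astype('uint8');cv2.imwrite('pics/w5c.png',cv2.resize(c,None,fx=.75,fy=.75))
a=np.radians(-6);ex=np.array([np.cos(a),np.sin(a),0]);ey=np.array([-np.sin(a),np.cos(a),0])
P=np.array([459.5,-163,161]);
for i,j in((-7,-15),(7,-15),(7,15),(-7,15)):print(proj(w,P+i*ex+j*ey).round(1),proj(w,P+i*ex+j*ey-[0,0,46]).round(1))
E
```

```text
[305.  288.7] [307.3 259.4]
[332.5 288.5] [330.1 259.2]
[332.6 231.6] [330.1 211.4]
[304.  231.8] [306.5 211.6]
```

View pics/w5c.png

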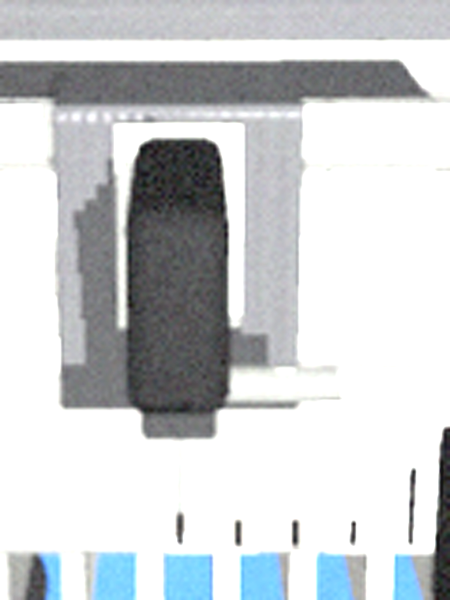

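The handle's top face spans (304–331, 235–289), within about 1 mm of the prediction, and it is centred between the jaws. I'll go down and grip.

{"api": "drive_tool", "payload": {"moves": [[[-0.5,-0.5,-15],0],[[-1,-1,-30],0],[[-1,-1,-45],0],[[-1,-1,-60],0],[[-1,-1,-75],0],[[-1,-1,-85],0],[[-1,-1,-90],0],[[-1,-1,-90],0]]}}

```text
time: 9.98
tool_pos: [459.2, -162.1, 148.6]
tcp_rot: [-179.8, -0.1, 84.1]
ft_force: [1.2, -0.4, 0.5]
finger_gap: 49.8
```

{"api": "drive_tool", "payload": {"moves": [[[0,0,0],0],[[0,0,0],0],[[0,0,0],0],[[0,0,0],0],[[0,0,0],0],[[0,0,0],0],[[0,0,0],0],[[0,0,0],0]], "fingers": 0, "squeeze": 50}}

```text
time: 10.65
tool_pos: [460.1, -163.3, 151.5]
tcp_rot: [179.9, 0.0, 84.0]
ft_force: [-3.0, 1.5, 6.1]
finger_gap: 13.4
```

```bash
python3 - <<'E'
from h import *
snap('scene','s6');snap('top','t6')
s=r.sense();print(s['time'],s['tool_pos'],s['tcp_rot'],s['ft_force'],s['finger_gap'])
b=cv2.imread('pics/s6.png');cv2.imwrite('pics/s6c.png',cv2.resize(b[220:410,140:380],None,fx=3,fy=3,interpolation=cv2.INTER_CUBIC))
E
```

```text
10.75 [ 460.11751279 -163.27904439  151.46248679] [1.79944146e+02 1.64327258e-02 8.39667510e+01] [-2.90047796  0.63087711  5.69336286] 13.381247400910368
```

View pics/s6c.png

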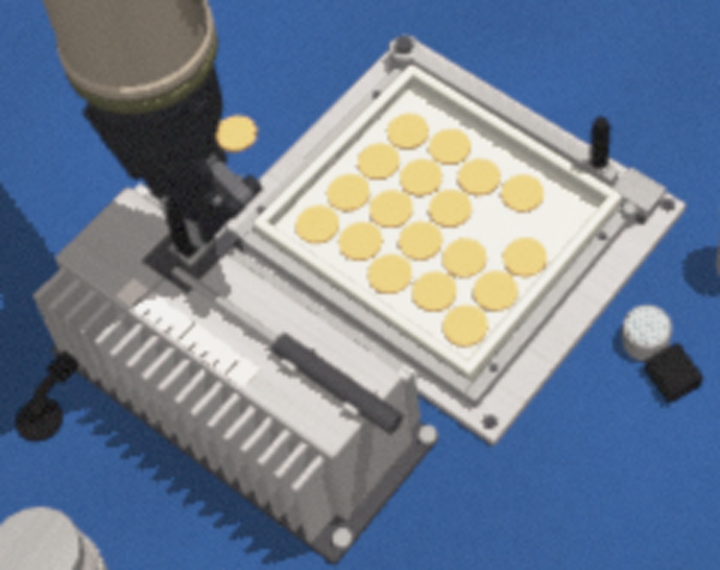

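Gripped (gap 13.4 mm). I'll slide along the lamp's x (−6°), adding a little for compliance under the spring.

{"api": "drive_tool", "payload": {"moves": [[[6,-0.6,0],0],[[12,-1.3,0],0],[[18,-1.9,0],0],[[24,-2.5,0],0],[[30,-3.1,0],0],[[36,-3.8,0],0],[[40,-4.2,0],0],[[41,-4.3,0],0]]}}

```text
time: 11.42
tool_pos: [500.3, -167.7, 151.5]
tcp_rot: [-179.9, 0.0, 84.0]
ft_force: [-12.1, 1.4, 11.5]
finger_gap: 13.6
```

{"api": "drive_tool", "payload": {"moves": [[[0,0,0],0],[[0,0,0],0],[[0,0,0],0],[[0,0,0],0],[[0,0,0],0],[[0,0,0],0],[[0,0,0],0],[[0,0,0],0]]}}

```text
time: 12.08
tool_pos: [500.1, -167.7, 151.5]
tcp_rot: [-179.9, 0.0, 84.0]
ft_force: [-10.2, 1.9, 10.6]
finger_gap: 13.6
```

```bash
python3 - <<'E'
from h import *
w=snap('wrist','w7');snap('scene','s7');snap('top','t7')
s=r.sense();print(s['time'],s['tool_pos'],s['tcp_rot'],s['ft_force'],s['finger_gap'],s['tool_pos']-[460.1,-163.3,151.5])
b=cv2.imread('pics/s7.png');cv2.imwrite('pics/s7c.png',cv2.resize(b[220:410,140:380],None,fx=3,fy=3,interpolation=cv2.INTER_CUBIC))
E
```

```text
12.2333 [ 500.06146483 -167.63886153  151.47511966] [-1.79917593e+02  2.30792866e-02  8.39588909e+01] [-10.66549184   1.38781732  10.3913843 ] 13.2424863950891 [ 3.99614648e+01 -4.33886153e+00 -2.48803449e-02]
```

View pics/s7c.png

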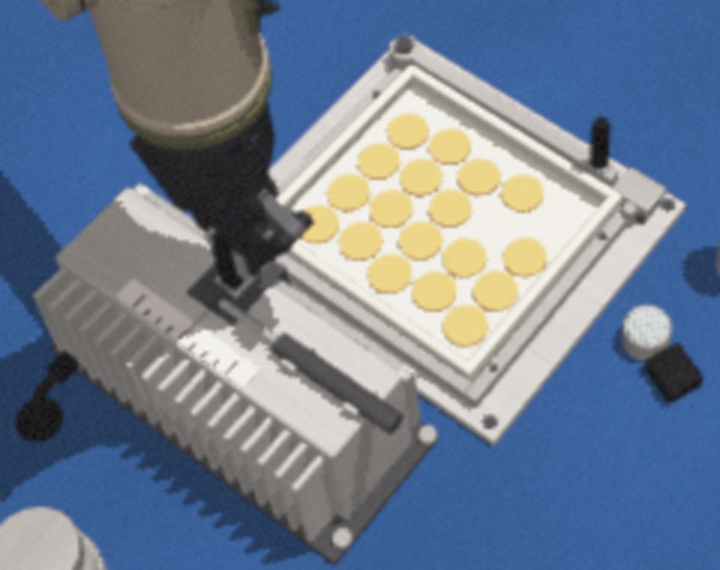

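View pics/w7.png

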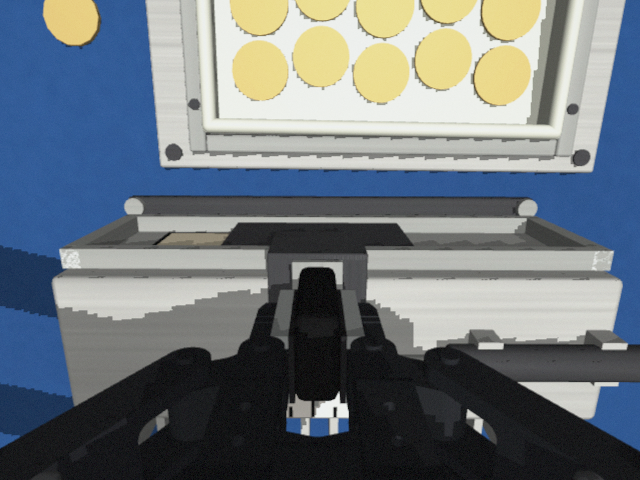

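View pics/t7.png

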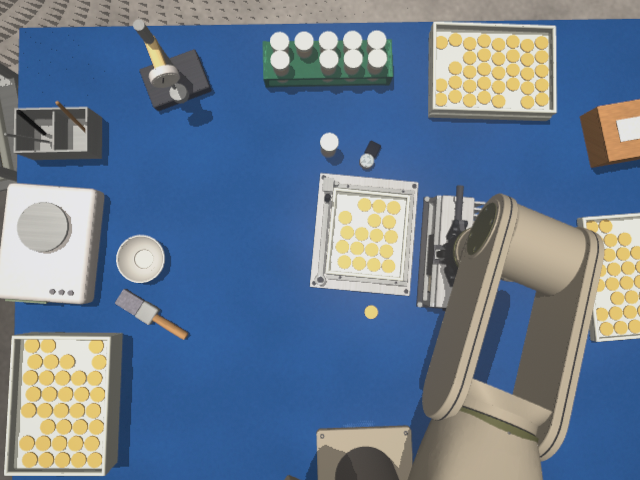

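The shutter has travelled 40.2 mm, and the 11 N spring force agrees with half open. The keeper is still shut, and the tray and the visible bystanders look unmoved. Handing in.

```bash
python3 - <<'E'
from h import *
a=cv2.imread('pics/s7.png').astype(int);b=cv2.imread('pics/scene0.png').astype(int)
d=np.abs(a-b).max(2)
print('jar/weight region diff px',(d[385:450,125:220]>60).sum())
print(r.hand_in()); s=r.sense();print(s['time'],s['tool_pos'],s['ft_force'],s['finger_gap'])
E
```

```text
jar/weight region diff px 7
the job is handed in; nothing more can be done
None
the job is handed in; nothing more can be done
```

The keeper bar is shut in its catch and the shutter is held at half open. I handed the job in at about 12 s of robot time with the gripper still on the handle. No verdict is reported and no state could be read afterwards, so these are the last checks from before hand-in.

- **Keeper:** I gripped the hand post and swung the bar about 60° until it met its stop; pushing with about 25 N moved it no further. After I let go, the images put it at about 0.007–0.009 rad, below the 0.025 limit. It still looked shut in the final pictures.
- **Shutter:** I gripped the handle (gap about 13.4 mm, 50 N squeeze) and moved it 40.2 mm along the lamp's x. It stayed still for more than half a second. The 10.7 N reaction along x fits the expected 11 N spring force at half open.
- **Tray and other things:** The tray and the visible bystanders looked unmoved in the final top and scene views. I did not measure their positions again. The arm hid the jar and weight from above, but the scene camera showed almost no change there (7 differing pixels).

No check failed or disagreed. The shutter's travel was taken from the tool position, because the scale was partly hidden by the gripper.

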